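Clear the swatch binder and turn its leaf

ROBOT

A 7-joint arm with a two-finger parallel gripper is mounted at the origin on a cart in front of the work surface, level with it; the furniture and walls round the work are solid. World frame = base frame: x ahead of the robot, y to its left, z up, the work surface at z = 0. Lengths are in m, angles in degrees, forces in N, time in s.
With the tool pointing down it reaches from about 0.425 to 0.875 m from the base axis. Payload 4.7 kg.
Tool frame: the origin (TCP) lies at the very end of the fingers, on their centre line; the grasp point (between the pads) lies 19 mm behind it; z points along the fingers, y is the direction in which the jaws open and shut (so a half turn about z gives the same grasp; the last joint's range is limited). The gripper opens to 87 mm and grips with 3 to 60 N. Pads are 19 mm wide; open, the fingers measure 117 mm over their backs; the gripper's body (75 mm by 190 mm) begins 51 mm behind the grasp point.
Start: joints at [-68.463, 18.392, -4.016, 83.108, 1.295, 78.541, -3.26], TCP at [0.23, 0.608, 0.223] pointing down, gripper open.
Joint ranges: [-163.93, 163.93], [-17.29, 119.83], [-79.2, 71.16], [3.27, 140.29], [-89.18, 269.18], [5.43, 117.66], [-154.24, 154.24]. Speed limits (degrees/s): [147.25, 147.25, 180, 180, 180, 180, 180].

INTERFACE

Orientations are given as [roll, pitch, yaw] about the fixed x, y, z axes, in that order (R = Rz(yaw) Ry(pitch) Rx(roll)).
In Python, from cell import * gives the robot as it stands.
- The arm moves only by the tool drive_tool, never from a script. Its argument "moves" is text: rows parted by semicolons, each of 5 numbers parted by spaces: the shift along the tool's x, y, z in m, then the turn about the tool's z in degrees, then the gripper's target within -1 to 1 (fully open at 1, half-way at 0, shut at -1). In form: x y z yaw fingers; .... A call has exactly 8 rows; each row is the pose to reach, as a shift and turn from the pose commanded when the call began, along the tool's axes at that moment; what a row does not reach only later rows make up. A row lasts 1/10 s, in which the tool goes at most 50 mm and 8.59 degrees, less where a joint would pass 70% of its speed; a pose out of reach is approached as far as the arm can. A call with a gripper value outside its range is refused whole. The fingers move at their own pace and stop on an object; "grip_force" is the grip in N (left out, the last holds). Time passes only in rows, so rows that repeat a pose let the fingers close, or fill a call up. It gives the time, the measured TCP pose, the force and the opening at its end, in the units of the state.
- get_obs(): the state, without advancing time (a new reading comes with each control period).
- read_camera(name): name is "side" or "top" or "wrist"; returns (picture, depth): 400x640x3 uint8, red, green, blue; 400x640 float32, m along the optical axis (not along the pixel's ray), 0 where there is no reading.
- calibration(name): a dict with "intrinsics" (3x3 intrinsics, pixels), "cam_to_world" (4x4, takes a point from camera to world coordinates); the wrist camera has in their place "T_tool_cam" (4x4, takes a point from camera to tool coordinates, whose origin is the TCP and whose axes are the flange's). Camera axes: x right, y up, looking along -z (the intrinsics and any distortion apply to the point x, -y, -z); pixel columns grow to the right and rows downward; lengths in m; the calibration is good to about 2 mm. A picture is of the moment at which its call begins: read the wrist's pose just before it. calibration takes no time and is no camera call.
- sign_off(): hands the job in, once; it reports no verdict.
Trained networks look in the newest picture that a camera, given by its name, has taken for a name from the list of things; names that differ only in an ending like _2 or _b are one class to them, and where a whole thing is asked for, a point or a joint stands for the part that bears it (a point fixed in the world has none). Each returns a list of dicts, best first, with "conf" (0 to 1); they miss things now and then, are a little off and sometimes report something else, mostly with a low value. They report only what shows in the picture. A call takes as long as a camera call. They do not tell look-alikes from the thing itself.
- search_frame(camera, name): "uv" ([column, row] in pixels, amid what is visible of it).
- pinpoint(camera, name): "uv" ([column, row] in pixels: a listed point, or the origin of a listed thing).
The state is a dict: "time_s": time; "qpos": joint angles; "joint_velocities": joint speeds; "effort": joint torques, N m; "tool_pos": TCP position; "tool_rot": TCP orientation; "force": force on the tool from outside, world axes, zero at the start; "wrist_torque": the same for the moment, N m; "grip_width": finger opening in m.
Only numpy, scipy, OpenCV 4.12 (cv2) and the standard library are available. Lean on these libraries where they do the work, as an engineer would, in place of code of your own. Each camera call takes 0.05 s, during which the arm holds its last target. There are 200 camera calls.

TASK

Without lifting it, push the black tape reel off the open swatch binder so that it lies flat on the desk beside it. Then, with a gentle touch, turn the half-raised sample leaf with the orange tab over the spine until it lies flat on the other side. Leave the ink bottle, the tape measure and the eraser beside the binder alone.

Things in the scene. Friction and masses are not known exactly. Their poses are not given: they have to be found in the camera images.
- binder: Open swatch binder fixed to the desk, blue cover 220 mm along the spine (local x) by 326 mm across (local y); origin: centre of its underside, z up. Each side of the spine has a page block 210 x 144 mm, 15 to 159 mm off the spine, top 12 mm above the desk. Steel spine with rings at y = 0, 23 mm high. The leaf starts on the +y side and must end on the -y side.
- leaf (a joint): Leaf angle about an axis along binder x at y = 0, 15 mm above the desk, rad. 0: flat on the +y page; pi/2: upright; pi: flat on the -y page (top 17 mm above the desk). Starts at 0.45 to 0.8. Rigid white board, 200 mm along the spine, 137 mm out from it, 4 mm thick, 0.12 kg, colour chips. Stiff hinge (0.16 N m, 1 to 2 N at the tab): stays where it is left, must be pushed all the way.
- leaf_tab (a point): Middle of the outer edge of the leaf's orange tab, 158 mm from the hinge axis, at mid-thickness and at binder x = 0. The tab is 60 mm wide along the spine, 4 mm thick, and stands 21 mm out from the leaf's edge. The space under the raised leaf and beside the binder on the +y side is free.
- tape_reel: Black round tape reel with a grey hub, diameter 72 mm, 18 mm high at its rim (22 mm at the hub), lying flat on the binder's -y page at the start, where the leaf has to lie; loose and slides when pushed. Origin at the centre of its underside, z up.
- ink_bottle: Dark violet ink bottle with black cap, 44 mm in diameter, 56 mm high, standing on the desk near the binder; bystander. Origin at the centre of its underside.
- tape_measure: Yellow tape measure, 62 x 75 x 38 mm, standing on the desk near the binder; bystander. Origin at the centre of its underside.
- eraser: Blue and white eraser, 19 x 43 x 13 mm, lying on the desk near the binder; bystander. Origin at the centre of its underside.
There are look-alikes about, which are no part of the job. Of the things like the tape_reel, leave any that is blue, green or red; of the rest the smaller one is meant.

How it is judged (in metres and radians):
On the way, in this order (a step that is already met when the one before it is completed fails the run):
1. the tape reel lies flat on the desk, off the binder, while the leaf is still on its first side (height (world z) of tape_reel below 0.005 m and angle between tape_reel's own z axis and vertical below 0.1 rad and value of joint leaf below 1.3 rad), for 0.2 s.
2. the leaf has passed upright (value of joint leaf above 1.65 rad).
3. the leaf lies flat on the other side (value of joint leaf above 3.07 rad), for 0.2 s.
At the end, for the whole second after the job is handed in: The leaf lies still and flat on the -y page (joint above 3.07 rad, tab within about 11 mm of flat); the reel lies still and flat on the desk (underside under 5 mm up, tilt under 0.1 rad); ink bottle, tape measure and eraser within 20 mm of where they stood (height (world z) of tape_reel below 0.005 m and angle between tape_reel's own z axis and vertical below 0.1 rad and value of joint leaf above 3.07 rad and velocity of joint leaf between -0.1 and 0.1 rad/s and linear speed of tape_reel below 0.02 m/s and distance of each of ink_bottle, tape_measure, eraser from where it was at the start of the episode below 0.02 m); the robot touches nothing.
It fails at once if the tape reel is lifted (its underside more than 35 mm above the desk) (height (world z) of tape_reel above 0.035 m).
It fails at once if the fingers bear on the leaf with more than 40 N (contact force between the fingers and leaf above 40 N).
It fails at once if the ink bottle is moved by more than 20 mm (distance of ink_bottle from where it was at the start of the episode above 0.02 m).
It fails at once if the tape measure is moved by more than 20 mm (distance of tape_measure from where it was at the start of the episode above 0.02 m).
It fails at once if the eraser is moved by more than 20 mm (distance of eraser from where it was at the start of the episode above 0.02 m).
It also fails if it takes over 64 s, if anything falls off the work surface, if the arm or the gripper's body presses on something with over 40 N, if the wrist force passes 120 N, or if a joint passes its speed limit or range.

## Working session

There is one attempt and no reset: what is moved stays moved. The work goes in short steps, Python scripts to look and compute and a tool call to move; the robot and the scene stay as the last step left them, time stands still between calls to the robot, and variables do not carry over. Pictures are saved under pics/ and viewed, about 8 in all and at most 12, crops included, and the job is handed in when it is done.

Besides the shell and the picture viewer there is one more tool, called after "Emit:" as name(argument=value, ...) on one line, values as JSON. drive_tool: Moves the arm, as the interface text tells. Its arguments: {"type":"object","properties":{"moves":{"type":"string"},"grip_force":{"type":"number"}},"required":["moves"]}

```bash
mkdir -p pics
cat > h.py <<'E'
from cell import *
import numpy as np, cv2
from scipy.spatial.transform import Rotation as R
def shot(n,f=None):
    rgb,d=read_camera(n)
    if f: cv2.imwrite('pics/'+f+'.png',rgb[:,:,::-1])
    return rgb,d
def T(n):
    c=calibration(n)
    if 'cam_to_world' in c: return c['intrinsics'],np.array(c['cam_to_world'])
    return c['intrinsics'],None
def world(n,uv,d,z=None):
    K,M=T(n);K=np.array(K);u,v=uv
    r=np.array([(u-K[0,2])/K[0,0],-(v-K[1,2])/K[1,1],-1.])
    if z is None:
        s=d[int(round(v)),int(round(u))]
    else:
        rw=M[:3,:3]@r; s=(z-M[2,3])/rw[2]
    return M[:3,:3]@(r*s)+M[:3,3]
E
python3 - <<'E'
from h import *
o=get_obs();print({k:np.round(o[k],3) for k in o})
for n in('top','side'):
    rgb,d=shot(n,n+'1')
    print(calibration(n))
    for t in('binder','leaf_tab','tape_reel','ink_bottle','tape_measure','eraser'):
        for r in pinpoint(n,t)[:4]:
            print(n,t,round(r['conf'],2),np.round(r['uv'],0),np.round(world(n,r['uv'],d),3))
E
```

```text
{'time_s': np.float64(0.0), 'qpos': array([-68.462,  18.439,  -4.015,  83.176,   1.295,  78.54 ,  -3.261]), 'joint_velocities': array([ 0.009,  0.064, -0.002, -0.038,  0.026,  0.078, -0.053]), 'effort': array([ 1.0000e-03, -4.9128e+01, -4.0300e-01, -3.1252e+01, -6.4000e-02,
        4.4000e-02,  0.0000e+00]), 'tool_pos': array([0.23 , 0.607, 0.221]), 'tool_rot': array([-1.79891e+02,  6.00000e-03,  1.59270e+02]), 'force': array([-0.401,  0.154,  0.749]), 'wrist_torque': array([ 0.021,  0.032, -0.058]), 'grip_width': np.float64(0.087)}
{'intrinsics': array([[380.18788275,   0.        , 330.64078197],
       [  0.        , 380.18788275, 204.62948142],
       [  0.        ,   0.        ,   1.        ]]), 'cam_to_world': array([[-0.00542975,  0.98784898, -0.15532194,  0.41202859],
       [-0.99975324, -0.00870834, -0.02043572, -0.01723231],
       [-0.02154   ,  0.15517265,  0.98765251,  0.91895881],
       [ 0.        ,  0.        ,  0.        ,  1.        ]])}
top binder 0.77 [334. 207.] [ 0.548 -0.007  0.022]
top binder 0.62 [341. 137.] [ 0.715 -0.026  0.038]
top leaf_tab 0.62 [283. 207
[... 555 characters left out ...]
1246],
       [  0.        ,   0.        ,   1.        ]]), 'cam_to_world': array([[ 0.9560961 ,  0.13125505, -0.26201596,  0.18463062],
       [-0.29294518,  0.40377835, -0.86668689, -1.23849018],
       [-0.00796066,  0.90539227,  0.42450144,  0.64710075],
       [ 0.        ,  0.        ,  0.        ,  1.        ]])}
side binder 0.87 [315. 211.] [ 0.547 -0.034  0.015]
side leaf_tab 0.96 [295. 160.] [0.524 0.093 0.128]
side tape_reel 0.84 [244. 226.] [ 0.337 -0.06   0.015]
side tape_reel 0.54 [334. 219.] [ 0.571 -0.127  0.031]
side ink_bottle 0.58 [377. 206.] [ 0.73  -0.051  0.008]
side tape_measure 0.94 [414. 234.] [ 0.744 -0.254  0.024]
side eraser 0.54 [342. 189.] [ 0.684  0.116 -0.001]
```

View pics/top1.png

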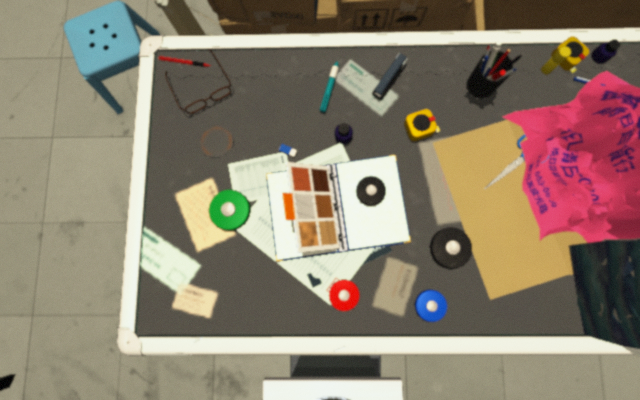

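View pics/side1.png

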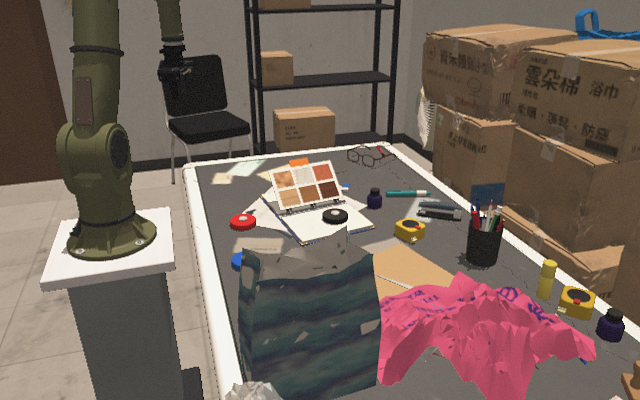

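The small black reel is on the right page at (371,191) in the top view. A larger black look-alike is at (451,247), and blue, green and red ones also show. The leaf is half raised on world +y, with its orange tab at (289,207) top and (299,163) side. Next I'll fit the binder pose and reel.

```bash
cat > cloud.py <<'E'
from h import *
def cloud(n):
    rgb,d=shot(n);K,M=T(n);K=np.array(K)
    v,u=np.mgrid[:400,:640]
    c=np.stack([(u-K[0,2])/K[0,0]*d,-(v-K[1,2])/K[1,1]*d,-d],-1)
    return rgb,d,c@M[:3,:3].T+M[:3,3]
E
python3 - <<'E'
from cloud import *
for n in('top','side'):
    rgb,d,P=cloud(n)
    hsv=cv2.cvtColor(rgb,cv2.COLOR_RGB2HSV).astype(int)
    H,S,V=hsv[...,0],hsv[...,1],hsv[...,2]
    reg=(d>0)&(P[...,0]>.4)&(P[...,0]<.7)
    # orange tab
    m=reg&(S>200)&(H>4)&(H<18)&(V>180)&(P[...,1]>.05)&(P[...,1]<.2)
    q=P[m];v,u=np.nonzero(m);print(n,'tab',len(q),u.mean().round(1),v.mean().round(1),np.median(q,0).round(4),q.min(0).round(3),q.max(0).round(3))
    des=(d>0)&(abs(P[...,0]-.42)<.02)&(P[...,1]>.0)&(P[...,1]<.3); print('desk z',np.median(P[...,2][(d>0)&(abs(P[...,0]-.65)<.05)&(abs(P[...,1]+.3)<.04)]))
    if n=='top':
        w=(reg&(S<40)&(V>190)&(P[...,1]<.0)&(P[...,1]>-.2)).astype(np.uint8)
        k,l,st,_=cv2.connectedComponentsWithStats(w);i=1+st[1:,4].argmax()
        uv=cv2.findNonZero((l==i).astype(np.uint8))[:,0]
        xy=np.array([world(n,p,d,.012)[:2] for p in uv]).astype(np.float32)
        r=cv2.minAreaRect(xy);print('page',r,'corners',cv2.boxPoints(r).round(3).tolist(), 'z',np.median(P[l==i][:,2]))
        k=reg&(V<75)&(P[...,1]<-.05)&(P[...,1]>-.14)&(P[...,0]>.52)&(P[...,0]<.63)
        vv,uu=np.nonzero(k);(c,rad)=cv2.minEnclosingCircle(np.array([world(n,p,d,.03)[:2] for p in zip(uu,vv)],np.float32));print('reel',c,rad,np.median(P[k],0))
# leaf plane (side cloud)
    m=reg&(P[...,2]>.04)&(P[...,2]<.14)&(P[...,1]>-.02)&(P[...,1]<.14)
    q=P[m];c=q.mean(0);nv=np.linalg.svd(q-c,full_matrices=False)[2][2];nv*=np.sign(nv[2]);print('leaf n',len(q),nv.round(3),'angle',np.arccos(nv[2]).round(3),'yaw',np.degrees(np.arctan2(nv[0],-nv[1])).round(1),'c',c.round(3))
E
```

```text
top tab 185 288.6 205.9 [0.5361 0.0891 0.118 ] [0.509 0.08  0.108] [0.563 0.099 0.128]
desk z -0.00013868987864368298Traceback (most recent call last):
  File "<stdin>", line 15, in <module>
  File "h.py", line 13, in world
    K,M=T(n);K=np.array(K);u,v=uv
        ~^^^
  File "h.py", line 9, in T
    c=calibration(n)
ValueError: time passes only in moves, steps and waits
```

```bash
python3 - <<'E'
s=open('h.py').read().replace("def T(n):","from functools import lru_cache\n@lru_cache\ndef T(n):");open('h.py','w').write(s)
E
python3 - <<'E'
from cloud import *
for n in('top','side'):
    rgb,d,P=cloud(n)
    hsv=cv2.cvtColor(rgb,cv2.COLOR_RGB2HSV).astype(int)
    H,S,V=hsv[...,0],hsv[...,1],hsv[...,2]
    reg=(d>0)&(P[...,0]>.4)&(P[...,0]<.7)
    m=reg&(S>200)&(H>4)&(H<18)&(V>180)&(P[...,1]>.05)&(P[...,1]<.2)
    q=P[m];print(n,'tab',len(q),np.median(q,0).round(4),q.min(0).round(3),q.max(0).round(3))
    if n=='top':
        w=(reg&(S<40)&(V>190)&(P[...,1]<.0)&(P[...,1]>-.2)).astype(np.uint8)
        k,l,st,_=cv2.connectedComponentsWithStats(w);i=1+st[1:,4].argmax()
        uv=cv2.findNonZero((l==i).astype(np.uint8))[:,0]
        xy=np.array([world(n,p,d,.012)[:2] for p in uv]).astype(np.float32)
        r=cv2.minAreaRect(xy);print('page',r,'corners',cv2.boxPoints(r).round(3).tolist(), 'z',np.median(P[l==i][:,2]))
        k=reg&(V<75)&(P[...,1]<-.05)&(P[...,1]>-.14)&(P[...,0]>.52)&(P[...,0]<.63)
        vv,uu=np.nonzero(k);(c,rad)=cv2.minEnclosingCircle(np.array([world(n,p,d,.03)[:2] for p in zip(uu,vv)],np.float32));print('reel',c,rad,np.median(P[k],0))
    m=reg&(P[...,2]>.04)&(P[...,2]<.14)&(P[...,1]>-.02)&(P[...,1]<.14)
    q=P[m];c=q.mean(0);nv=np.linalg.svd(q-c,full_matrices=False)[2][2];nv*=np.sign(nv[2]);print('leaf n',len(q),nv.round(3),'angle',np.arccos(nv[2]).round(3),'yaw',np.degrees(np.arctan2(nv[0],-nv[1])).round(1),'c',c.round(3))
E
```

```text
top tab 187 [0.536  0.0891 0.1182] [0.509 0.08  0.109] [0.563 0.099 0.127]
page ((0.5815881490707397, -0.09076371788978577), (0.25090092420578003, 0.1550246924161911), 7.887916088104248) corners [[0.44699999690055847, -0.03099999949336052], [0.46799999475479126, -0.1850000023841858], [0.7160000205039978, -0.15000000596046448], [0.6949999928474426, 0.003000000026077032]] z 0.011446375044024903
reel (0.5842576622962952, -0.09411007165908813) 0.033846061676740646 [ 0.58180822 -0.09419278  0.02955148]
leaf n 3338 [ 0.094 -0.689  0.718] angle 0.77 yaw 7.8 c [0.54  0.051 0.081]
side tab 1 [0.5083 0.0811 0.1164] [0.508 0.081 0.116] [0.508 0.081 0.116]
leaf n 2203 [ 0.096 -0.687  0.72 ] angle 0.767 yaw 7.9 c [0.536 0.047 0.078]
```

Emit:
drive_tool(moves="-0.28 -0.245 0 61.5 0.15;-0.28 -0.245 0 61.5 0.15;-0.28 -0.245 0 61.5 0.15;-0.28 -0.245 0 61.5 0.15;-0.28 -0.245 0 61.5 0.15;-0.28 -0.245 0 61.5 0.15;-0.28 -0.245 0 61.5 0.15;-0.28 -0.245 0 61.5 0.15")

```text
time_s: 1.65
tool_pos: [0.4079, 0.2747, 0.2231]
tool_rot: [179.9, 0.0, 97.2]
force: [0.8, 0.5, 0.7]
grip_width: 0.0502
```

Emit:
drive_tool(moves="-0.345 0.125 0 0 0.15;-0.345 0.125 0 0 0.15;-0.345 0.125 0 0 0.15;-0.345 0.125 0 0 0.15;-0.345 0.125 0 0 0.15;-0.345 0.125 0 0 0.15;-0.345 0.125 0.05 0 0.15;-0.345 0.125 0.05 0 0.15")

```text
time_s: 2.45
tool_pos: [0.5768, -0.0482, 0.1719]
tool_rot: [179.9, 0.1, 97.7]
force: [0.7, 0.3, -0.3]
grip_width: 0.0502
```

Run:
```python
from h import *
o=get_obs();print(o['tool_pos'],o['tool_rot'])
shot('wrist','w1')
```

```text
[ 0.57675691 -0.0482093   0.17192566] [1.79941405e+02 6.38564741e-02 9.76891975e+01]
```

View pics/w1.png

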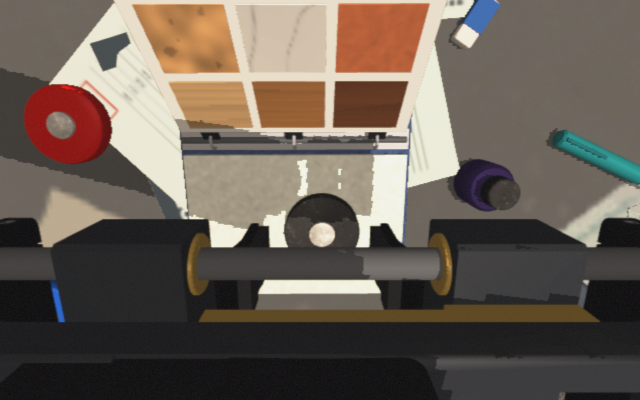

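The reel is centred between the fingers (hub at (321,235)), and the spine lies clear behind, near row 142. I'll descend next.

Emit:
drive_tool(moves="0 0 0.05 0 0.15;0 0 0.1 0 0.15;0 0 0.13 0 0.15;0 0 0.145 0 0.15;0 0 0.154 0 0.15;0 0 0.154 0 0.15;-0.01 0 0.154 0 0.15;-0.02 0 0.154 0 0.15")

```text
time_s: 3.3
tool_pos: [0.5802, -0.0655, 0.0204]
tool_rot: [179.8, 0.0, 97.8]
force: [-0.2, 0.4, 0.8]
grip_width: 0.0497
```

Emit:
drive_tool(moves="-0.01 0 0.003 0 0.15;-0.02 0 0.003 0 0.15;-0.03 0 0.003 0 0.15;-0.04 0 0.003 0 0.15;-0.05 0 0.003 0 0.15;-0.06 0 0.003 0 0.15;-0.07 0 0.003 0 0.15;-0.08 0 0.003 0 0.15")

```text
time_s: 4.1
tool_pos: [0.5893, -0.1451, 0.0155]
tool_rot: [-180.0, -0.0, 97.8]
force: [-0.3, 3.3, 4.6]
grip_width: 0.0502
```

Emit:
drive_tool(moves="-0.01 0 0 0 0.15;-0.02 0 0 0 0.15;-0.03 0 0 0 0.15;-0.04 0 0 0 0.15;-0.05 0 0 0 0.15;-0.06 0 0 0 0.15;-0.065 0 0 0 0.15;-0.065 0 0 0 0.15")

```text
time_s: 4.9
tool_pos: [0.5981, -0.2102, 0.0157]
tool_rot: [180.0, 0.1, 97.7]
force: [1.0, 0.6, 0.5]
grip_width: 0.0502
```

Run:
```python
from h import *
o=get_obs();print(o['tool_pos'],o['force'])
rgb,d=shot('side');cv2.imwrite('pics/s2.png',cv2.resize(rgb[130:280,200:440,::-1],None,fx=3,fy=3))
```

```text
[ 0.59806689 -0.21020843  0.01569227] [1.0120179  0.55681081 0.537984  ]
```

View pics/s2.png

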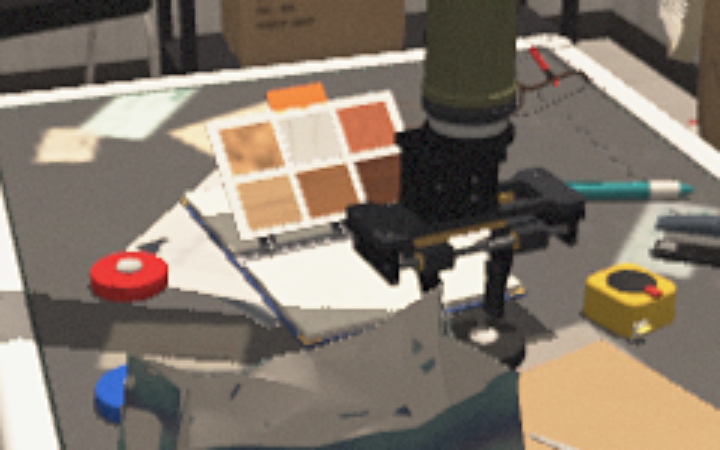

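Emit:
drive_tool(moves="0.003 0 -0.05 0 0.15;0.003 0 -0.1 0 0;0.003 0 -0.15 0 -0.5;0.003 0 -0.2 0 -1;0.05 -0.005 -0.205 0 -1;0.1 -0.01 -0.205 0 -1;0.15 -0.02 -0.205 0 -1;0.2 -0.02 -0.205 0 -1")

```text
time_s: 5.75
tool_pos: [0.5501, -0.0127, 0.2211]
tool_rot: [179.9, -0.0, 97.8]
force: [0.7, 0.7, 0.4]
grip_width: 0.0047
```

Emit:
drive_tool(moves="0.05 0 0 0 -1;0.1 0 0 0 -1;0.145 0 0 0 -1;0.145 0 0 0 -1;0.145 0 0.04 0 -1;0.145 0 0.08 0 -1;0.145 0 0.11 0 -1;0.145 0 0.11 0 -1")

```text
time_s: 6.55
tool_pos: [0.5282, 0.1281, 0.1065]
tool_rot: [-179.5, 0.1, 97.8]
force: [-0.5, 0.2, -0.4]
grip_width: 0.0002
```

```bash
cat > chk.py <<'E'
from cloud import *
o=get_obs();print(o['tool_pos'],o['tool_rot'],o['force'])
O=np.array([.5504,-.015]);a=np.radians(7.8);ex=np.array([np.cos(a),np.sin(a)]);ey=np.array([-np.sin(a),np.cos(a)])
p=o['tool_pos'][:2]-O;print('tcp local',p@ex,p@ey,o['tool_pos'][2])
def reel(n='top'):
    rgb,d,P=cloud(n)
    m=(d>0)&(rgb.max(2)<75)&(abs(P[...,0]-.604)<.07)&(abs(P[...,1]+.25)<.07)&(P[...,2]>.01)&(P[...,2]<.045)
    q=P[m];print('reel',len(q),np.median(q,0).round(4),q[:,2].min(),q[:,2].max())
    A=np.c_[q[:,:2],np.ones(len(q))];c=np.linalg.lstsq(A,q[:,2],rcond=None)[0];print('slope',c[:2])
    return rgb,d,P
def leaf(rgb,d,P):
    hsv=cv2.cvtColor(rgb,cv2.COLOR_RGB2HSV).astype(int)
    m=(d>0)&(hsv[...,1]>200)&(hsv[...,0]>4)&(hsv[...,0]<18)&(hsv[...,2]>150)&(abs(P[...,0]-.55)<.1)&(abs(P[...,1])<.25)
    q=P[m]; 
    if len(q): t=np.median(q,0);print('tab local',len(q),(t[:2]-O)@ex,(t[:2]-O)@ey,t[2])
E
python3 - <<'E'
from chk import *
r=reel();leaf(*r)
rgb,d=shot('side');cv2.imwrite('pics/s3.png',cv2.resize(rgb[100:280,200:440,::-1],None,fx=3,fy=3))
E
```

```text
[0.52824467 0.12809789 0.1065059 ] [-1.79531739e+02  1.25860926e-01  9.77867570e+01] [-0.54786462  0.18374837 -0.42914935]
tcp local -0.002529735902504574 0.14478075248898728 0.10650590156885154
reel 534 [ 0.5994 -0.2395  0.0174] 0.01009191894759498 0.022178443046598773
slope [ 0.01401443 -0.01264043]
tab local 281 0.021399565054550738 0.09688919844004812 0.11280326314340872
```

View pics/s3.png

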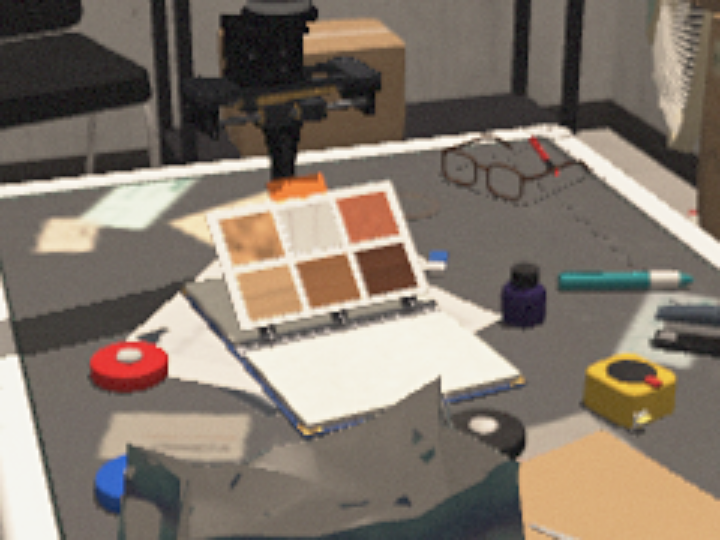

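The reel lies flat off the binder (rim at 17.4 mm) at about (480,435) in the crop. The closed fingers sit behind the orange tab, near (290,170). Next I'll compute the sweep arc.

Run:
```python
import numpy as np
y0,z0=.1448,.1065
p=[]
for th in np.linspace(.77,3.12,32):
    c,s=np.cos(th),np.sin(th)
    if th<np.pi/2: yc=.158*c+.002*s+.0095; z=.015+.158*s-.02
    else: yc=.138*c+.002*s+.0095; z=.015+.138*s-.002*c
    p.append((yc,z))
for k in range(4):
    print('; '.join(f'{a-y0:.3f} 0 {z0-b:.3f} 0 -1' for a,b in p[8*k:8*k+8]));y0,z0=p[8*k+7];print(y0,z0)
```

```text
-0.020 0 0.002 0 -1; -0.029 0 -0.007 0 -1; -0.038 0 -0.014 0 -1; -0.048 0 -0.021 0 -1; -0.058 0 -0.027 0 -1; -0.069 0 -0.033 0 -1; -0.080 0 -0.037 0 -1; -0.091 0 -0.041 0 -1
0.05359404649314781 0.14726942923243744
-0.012 0 -0.003 0 -1; -0.023 0 -0.005 0 -1; -0.035 0 -0.006 0 -1; -0.047 0 -0.006 0 -1; -0.057 0 -0.005 0 -1; -0.067 0 -0.004 0 -1; -0.078 0 -0.002 0 -1; -0.088 0 0.001 0 -1
-0.034151628620734516 0.14592950514974642
-0.010 0 0.004 0 -1; -0.019 0 0.008 0 -1; -0.028 0 0.013 0 -1; -0.037 0 0.019 0 -1; -0.045 0 0.025 0 -1; -0.053 0 0.032 0 -1; -0.060 0 0.040 0 -1; -0.067 0 0.048 0 -1
-0.10099146110133064 0.09770209806101135
-0.006 0 0.009 0 -1; -0.011 0 0.018 0 -1; -0.016 0 0.027 0 -1; -0.020 0 0.037 0 -1; -0.023 0 0.047 0 -1; -0.025 0 0.057 0 -1; -0.027 0 0.067 0 -1; -0.027 0 0.078 0 -1
-0.12842464855293192 0.0199790884256271
```

Emit:
drive_tool(moves="-0.020 0 0.002 0 -1; -0.029 0 -0.007 0 -1; -0.038 0 -0.014 0 -1; -0.048 0 -0.021 0 -1; -0.058 0 -0.027 0 -1; -0.069 0 -0.033 0 -1; -0.080 0 -0.037 0 -1; -0.091 0 -0.041 0 -1")

```text
time_s: 7.45
tool_pos: [0.5442, 0.0379, 0.1519]
tool_rot: [180.0, 0.0, 97.8]
force: [0.8, 0.9, -0.6]
grip_width: 0.0007
```

Run:
```python
from chk import *
r=cloud('top');leaf(*r)
```

```text
[0.54416753 0.03790057 0.1519256 ] [1.79998155e+02 1.00475937e-02 9.77599320e+01] [ 0.82205421  0.93182875 -0.62564434]
tcp local 0.0010046222348319865 0.05325697337522141 0.15192559950740075
```

```bash
cat >> chk.py <<'E'
def plane(n='side'):
    rgb,d,P=cloud(n)
    L=np.stack([(P[...,:2]-O)@ex,(P[...,:2]-O)@ey,P[...,2]],-1)
    col=rgb.max(2).astype(int)>110
    m=(d>0)&col&(abs(L[...,0])<.1)&(abs(L[...,1])<.15)&(L[...,2]>.035)&(L[...,2]<.2)
    q=L[m];a=np.arctan2(q[:,2]-.015,q[:,1]);print('leaf angle from cloud',len(q),np.median(a),np.percentile(a,[10,90]))
E
python3 - <<'E'
from chk import *
plane()
E
```

```text
[0.54461924 0.03530585 0.1524367 ] [1.79959598e+02 9.46616123e-02 9.76024433e+01] [ 0.67460096 -1.2374909   0.64564623]
tcp local 0.0011000116107563618 0.050624952515294544 0.1524366957484067
leaf angle from cloud 1670 1.3413049057726196 [1.29787913 1.38412352]
```

Emit:
drive_tool(moves="-0.012 0 -0.001 0 -1; -0.023 0 -0.001 0 -1; -0.035 0 -0.001 0 -1; -0.047 0 -0.001 0 -1; -0.057 0 0 0 -1; -0.067 0 0.001 0 -1; -0.078 0 0.003 0 -1; -0.088 0 0.006 0 -1")

```text
time_s: 8.35
tool_pos: [0.556, -0.0491, 0.1453]
tool_rot: [-180.0, 0.0, 97.8]
force: [-0.0, 1.1, -1.2]
grip_width: 0.0004
```

Run:
```python
from chk import *
plane()
```

```text
[ 0.55596772 -0.04914137  0.14528525] [-1.79988256e+02  1.14834751e-03  9.77631758e+01] [-0.01571796  1.12303083 -1.20558511]
tcp local 0.000882688316301484 -0.034581112547392455 0.14528525110899293
leaf angle from cloud 1029 1.9295411955610402 [1.90396323 1.9563675 ]
```

Emit:
drive_tool(moves="-0.010 0 0.004 0 -1; -0.019 0 0.008 0 -1; -0.028 0 0.013 0 -1; -0.037 0 0.019 0 -1; -0.045 0 0.025 0 -1; -0.053 0 0.032 0 -1; -0.060 0 0.040 0 -1; -0.067 0 0.048 0 -1")

```text
time_s: 9.2
tool_pos: [0.5651, -0.1152, 0.0968]
tool_rot: [-180.0, 0.0, 97.8]
force: [-0.1, 1.1, -0.8]
grip_width: 0.0006
```

Emit:
drive_tool(moves="-0.006 0 0.009 0 -1; -0.011 0 0.018 0 -1; -0.016 0 0.027 0 -1; -0.020 0 0.037 0 -1; -0.023 0 0.047 0 -1; -0.025 0 0.057 0 -1; -0.027 0 0.067 0 -1; -0.027 0 0.074 0 -1")

```text
time_s: 10.0
tool_pos: [0.5684, -0.1416, 0.0225]
tool_rot: [-180.0, 0.0, 97.8]
force: [-0.2, 0.2, 1.7]
grip_width: 0.0006
```

Run:
```python
from chk import *
rgb,d=shot('side');cv2.imwrite('pics/s4.png',cv2.resize(rgb[100:280,200:440,::-1],None,fx=3,fy=3))
```

```text
[ 0.56840631 -0.14164441  0.02249214] [-1.79962348e+02  1.34275951e-02  9.77585025e+01] [-0.22207473  0.1922558   1.73982094]
tcp local 0.0006520985139495545 -0.1279164109061267 0.022492135588547662
```

View pics/s4.png

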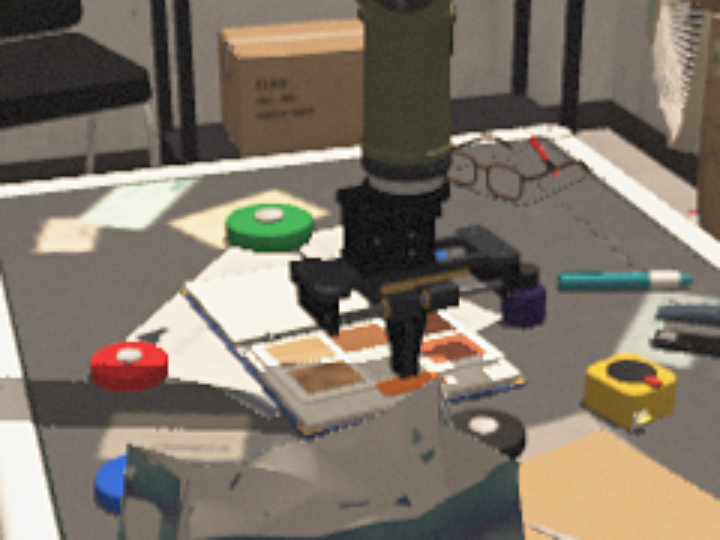

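The leaf is nearly flat on the -y page, with the fingers by the tab at (405,375). I'll press the last few millimetres slowly.

Emit:
drive_tool(moves="0 0 0.001 0 -1; 0 0 0.002 0 -1; 0 0 0.003 0 -1; 0 0 0.004 0 -1; 0 0 0.005 0 -1; 0 0 0.005 0 -1; 0 0 0.006 0 -1; 0 0 0.006 0 -1")

```text
time_s: 10.85
tool_pos: [0.5688, -0.1413, 0.0175]
tool_rot: [180.0, -0.0, 97.8]
force: [0.4, -0.7, -0.5]
grip_width: 0.0005
```

Emit:
drive_tool(moves="0 0 0.001 0 -1; 0 0 0.001 0 -1; 0 0 0.002 0 -1; 0 0 0.002 0 -1; 0 0 0.002 0 -1; 0 0 0.002 0 -1; 0 0 0.002 0 -1; 0 0 0.002 0 -1")

```text
time_s: 11.65
tool_pos: [0.5688, -0.1412, 0.0173]
tool_rot: [180.0, -0.1, 97.8]
force: [-4.5, 1.6, 12.2]
grip_width: 0.0006
```

Contact at z = 17.3 mm with 12 N, so the leaf is flat. I'll lift off and check.

Emit:
drive_tool(moves="0 0 -0.01 0 -1; 0 0 -0.04 0 -1; 0 0 -0.08 0 -1; 0 0 -0.13 0 -1; 0.05 0 -0.17 0 -1; 0.1 0 -0.2 0 -1; 0.15 0 -0.22 0 -1; 0.2 0 -0.22 0 -1")

```text
time_s: 12.45
tool_pos: [0.5458, 0.0338, 0.2352]
tool_rot: [179.7, -0.0, 97.7]
force: [1.4, 0.5, 0.1]
grip_width: 0.0005
```

Emit:
drive_tool(moves="0.05 0 0 0 -1; 0.1 0 0 0 -1; 0.15 0 0 0 -1; 0.2 0 0 0 -1; 0.2 0 0 0 -1; 0.2 0 0 0 -1; 0.2 0 0 0 -1; 0.2 0 0 0 -1")

```text
time_s: 13.25
tool_pos: [0.5185, 0.2293, 0.2323]
tool_rot: [180.0, 0.0, 97.6]
force: [-1.0, 0.4, 0.1]
grip_width: 0.0007
```

Run:
```python
from chk import *
r=reel();leaf(*r)
cv2.imwrite('pics/t5.png',r[0][:,:,::-1])
rgb,d,P=r
L=np.stack([(P[...,:2]-O)@ex,(P[...,:2]-O)@ey,P[...,2]],-1)
for y in(-.03,-.08,-.13,-.15):
    m=(d>0)&(abs(L[...,0])<.025)&(abs(L[...,1]-y)<.008);print(y,np.median(L[m][:,2]).round(4))
for t in('ink_bottle','tape_measure','eraser'):
    for q in pinpoint('top',t)[:2]: print(t,round(q['conf'],2),np.round(q['uv']),world('top',q['uv'],d).round(3))
```

```text
[0.51854188 0.2292629  0.23226261] [1.79974610e+02 1.67637544e-02 9.75863663e+01] [-1.01215331  0.37431399  0.12482775]
tcp local 0.0015869192067555844 0.24632658194087587 0.2322626121010214
reel 532 [ 0.6008 -0.2396  0.0174] 0.0103119415808971 0.02214406267113267
slope [ 0.01310729 -0.01197856]
tab local 56 0.05631697887777569 -0.10650877358686202 0.017358207411618254
-0.03 0.0175
-0.08 0.0171
-0.13 0.017
-0.15 0.0165
ink_bottle 0.69 [344. 137.] [ 0.717 -0.031  0.034]
tape_measure 0.6 [417. 128.] [ 0.738 -0.209  0.034]
eraser 0.7 [287. 152.] [0.686 0.109 0.015]
eraser 0.5 [336. 209.] [ 0.544 -0.011  0.018]
```

View pics/t5.png

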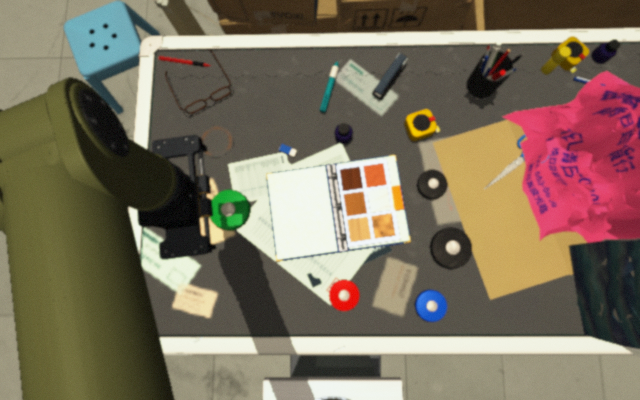

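The leaf lies flat on the -y page with its tab at (398,198). The reel is on the desk at (432,184), clear of the tab, and the bystanders haven't moved. The arm is clear, so I'm handing in.

```bash
python3 -c "
from cell import *
print(sign_off())"
```

```text
the job is handed in; nothing more can be done
None
```

The reel is off the binder and the leaf is turned over. I handed the job in at about 13.5 s of robot time; no verdict is reported.

- **Reel:** I pushed the small black reel off the -y page with the half-open fingers, without lifting it. At the last check its rim top was 17.4 mm above the desk and its tilt about 0.02 rad.
- **Leaf:** I pushed the orange tab over the spine along an arc with the closed fingers. I pressed it down with about 12 N at the end. Its surface read 16.5–17.5 mm along its whole width, against 17 mm expected when flat.
- **Bystanders:** The ink bottle, tape measure and eraser were found within 10 mm of their first readings, which is within the detector's scatter. They look unmoved in the pictures.
- **Arm:** It ended clear of everything.

Two of my checks misread:
- My first leaf-tab detection in the top view fell on the desk rather than the tab, so I used the depth fit instead.
- The colour check of the tab's final position was skewed by the orange chips, so I relied on the depth heights and the picture.

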